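Clamp up a bundle of three cartons for banding

TASK

Make up the bundle of three cartons for banding: take the loose carton of the same size as the two on the bundling board, stand it upright in the row with them, between them and the clamp's sliding jaw, and let go of it. Then close the bar clamp by pumping its trigger, without pushing the jaw by hand, until the jaws grip the row snugly but do not crush it, and finish with the trigger still squeezed, holding the row tight for the band. Leave everything else on the bench where it is.

Things in the scene. Friction and masses are not known exactly. Their poses are not given: they have to be found in the camera images.
- clamp: bundling board, fixed: plywood 300 x 250 x 12 mm with a black one-hand bar clamp lying flat on it. Origin under the board, below the bar, at the clamp's body. x runs along the bar to the sliding jaw, y across the bar to the jaw tips and cartons, z up. In its frame, mm: board x -114..186, y -129..121, top z 12; clamp body x -52..10, y -25..39, up to z 52; the cartons' row is in line at y 66
- handle (a point): middle of the fixed handle (pistol grip), at (-50, -60, 34) mm in the clamp's frame; the handle is a black bar, in the clamp's frame x -59..-41, y -108..-20, z 20..48 mm. The trigger blade stands in front of it, on its +x side
- fixed_face (a point): middle of the fixed jaw's rubber face (58 wide along y, z 15 to 49 in the clamp's frame), marked at board level; the face looks along the clamp's +x; it lies at (21, 67, 12) mm in the clamp's frame
- sliding_face (a point): middle of the sliding jaw's rubber face (the same size), marked at board level; it looks along the clamp's -x and lies at (138 minus the bar's joint value, 67, 12) mm in the clamp's frame. Between the two faces is the space for the cartons
- bar (a joint): travel of the steel bar (20 mm wide, z 31..37, along y 0, its tail out behind the body to x -140 mm minus the travel) and sliding jaw towards the fixed jaw, m: 0 = open, grows as it is pumped shut, at most 0.075. A full trigger stroke moves it about 10 mm, a part stroke 5 or 0; a ratchet catch with 5 mm teeth holds it: at release a loaded jaw springs back up to 5 mm, a free jaw stays
- trigger (a joint): swing of the trigger, rad: 0 = released (sprung out), 0.28 = squeezed home. Its pivot is upright, at (-18, 30) mm in the clamp's frame; the free end swings along the clamp's -x, towards the fixed handle. At the middle of the grip its return spring takes about 3 N at the start and 5 N at the end of the stroke, and moving the free bar 2 N more. It stops short of home once the jaw grips
- trigger_grip: rubber-covered blade of the trigger, 12 (own x) x 72 (y) x 26 (z) mm, origin at its middle. Released, its middle is at (-6, -60, 34) mm in the clamp's frame and its front at x 0 (at y -50: x -1); squeezed home its front is at x -26 (-24). Trigger and handle together: 59 mm outside when released, 34 when squeezed home. Each newton here beyond the return spring gives about 2 N at the jaws
- sliding_jaw: the black jaw on the end of the bar, 22 mm thick along the bar, 118 mm long across it (y -17 to 101), top 49 mm above the table; origin at the clamp's body, on the bar, not at the jaw: use the point sliding_face
- sliding_shoe: rubber shoe of the sliding jaw, 12 x 58 x 34 mm; sprung: it sinks into the jaw by 1 mm per 5 N, at most 8 mm; origin at its middle
- fixed_shoe: rubber shoe on the fixed jaw, 9 x 58 x 34 mm, origin at its middle
- carton_a: upright white medicine carton 22 (x) x 50 (y) x 76 (z) mm, about 60 g, origin at the centre of its underside, standing on the board next to the fixed jaw, its x along the clamp's x
- carton_b: a second carton of the same size, standing on the board next to carton_a, on the sliding jaw's side
- carton_c: the third carton of the same size (22 x 50 x 76 mm), the one that is missing from the row: standing loose on the table, its origin at the centre of its underside; cartons are rigid and begin to crush when the clamp presses on them with more than 60 N
- carton_tall: bystander: a taller upright carton of another product, 26 x 56 x 118 mm, on the table
- carton_thick: bystander: a thicker, lower carton of another product, 44 x 58 x 64 mm, on the table
- amber_bottle: bystander: amber medicine bottle, 52 mm diameter, 92 mm high
- white_bottle: bystander: white tablet jar, 60 mm diameter, 98 mm high
- small_bottle: bystander: white dropper bottle, 34 mm diameter, 76 mm high
- sanitiser: bystander: clear bottle, 68 mm diameter, 150 mm high
- band_roll: bystander: roll of paper band lying flat, 100 mm diameter, 25 mm high
There are look-alikes about, which are no part of the job. What is shaped like the carton_c but green or purple is not meant. What is shaped like the carton_b but blue or yellow is not meant.

How it is judged:
On the way, in this order (a step that is already met when the one before it is completed fails the run):
1. the third carton stands upright in the row on the board, let go (y of carton_c in the frame of clamp between 0.054 and 0.078 m and x of carton_c in the frame of clamp between 0.025 and 0.12 m and z of carton_c in the frame of clamp below 0.016 m and angle between carton_c's own z axis and vertical below 0.12 rad and contact force between the fingers and carton_c below 0.3 N), for 0.3 s.
2. the sliding jaw has come up to the row and touches it ((contact force between sliding_shoe and carton_a above 1 N or contact force between sliding_shoe and carton_b above 1 N or contact force between sliding_shoe and carton_c above 1 N)), for 0.05 s.
At the end, for the whole second after the job is handed in: The three equal cartons stand upright on the board in one row between the jaws (each within 12 mm of the row's line, square to the jaws within 0.15 rad), both jaws press on the row with more than 8 N, and the fingers still squeeze the trigger with more than 3 N (all of step 1 and (contact force between sliding_shoe and carton_a above 8 N or contact force between sliding_shoe and carton_b above 8 N or contact force between sliding_shoe and carton_c above 8 N) and (contact force between fixed_shoe and carton_a above 8 N or contact force between fixed_shoe and carton_b above 8 N or contact force between fixed_shoe and carton_c above 8 N) and y of carton_a in the frame of clamp between 0.054 and 0.078 m and x of carton_a in the frame of clamp between 0.025 and 0.12 m and z of each of carton_a, carton_b in the frame of clamp below 0.016 m and angle between each of carton_a, carton_b's own z axis and vertical below 0.12 rad and angle between the x axis of each of carton_a, carton_b, carton_c and the x axis of clamp, either way round below 0.15 rad and y of carton_b in the frame of clamp between 0.054 and 0.078 m and x of carton_b in the frame of clamp between 0.025 and 0.12 m and contact force between the fingers and trigger_grip above 3 N); the arm keeps its last pose, push and grip.
It fails at once if the cartons are crushed: the clamp presses on them with more than 60 N ((contact force between sliding_shoe and carton_a above 60 N or contact force between sliding_shoe and carton_b above 60 N or contact force between sliding_shoe and carton_c above 60 N) or (contact force between fixed_shoe and carton_a above 60 N or contact force between fixed_shoe and carton_b above 60 N or contact force between fixed_shoe and carton_c above 60 N)).
It fails at once if the sliding jaw is pushed by hand (more than 6 N from the fingers) (contact force between the fingers and sliding_jaw above 6 N).
It fails at once if a bystander is moved more than 40 mm or knocked over (distance of any of carton_tall, carton_thick, amber_bottle, white_bottle, small_bottle, sanitiser, band_roll from where it was at the start of the episode above 0.04 m or angle between any of carton_tall, carton_thick, amber_bottle, white_bottle, small_bottle, sanitiser, band_roll's own z axis and vertical above 0.5 rad).
It also fails if it takes over 64 s, if anything falls off the work surface, if the arm or the gripper's body presses on something with over 40 N, if the wrist force passes 120 N, or if a joint passes its speed limit or range.

ROBOT

A 6-joint arm with a two-finger parallel gripper is mounted at the origin on the work surface. World frame = base frame: x ahead of the robot, y to its left, z up, the work surface at z = 0. Lengths are in m, angles in rad, forces in N, time in s.
With the tool pointing down it reaches from about 0.35 to 0.975 m from the base axis. Payload 4.9 kg.
Tool frame: the origin (TCP) lies between the finger pads; the fingertips stand 25 mm ahead of it and the grasp point (between the pads) lies 6 mm ahead of it; z points along the fingers, y is the line along which they close (so a half turn about z gives the same grasp; the last joint's range is limited). The gripper opens to 85 mm and grips with 20 to 120 N. Pads are 22 mm wide; open, the fingers measure 114 mm over their backs; the gripper's body (76 mm by 85 mm) begins 54 mm behind the grasp point. The pads swing forward as they close: fully open they stand 13 mm farther back than shut.
Start: joints at [-1.255, 0.053, 1.613, -0, 1.476, -0.119], TCP at [0.263, -0.567, 0.256] pointing down, gripper open.
Joint ranges: [-3.01, 3.01], [-1.01, 2.22], [0.06, 2.58], [-1.02, 4.17], [0.09, 2.62], [-3.14, 3.14]. Speed limits (rad/s): [2.57, 2.57, 3.14, 3.14, 3.14, 3.14].

INTERFACE

Orientations are given as a unit quaternion [w, x, y, z].
In Python, from plant import manip gives the robot as it stands.
- The arm moves only by the shell command python3 -m inch 'ROWS'. ROWS is JSON, a list of rows, each a list of 3 entries, a list of its own where there are three numbers: the shift along the tool's x, y, z in m, then the turn, a rotation vector about the tool's x, y, z in rad, then the opening, from 0 (shut) to 1 (fully open). A call has 1 to 8 rows; each row shifts and turns the commanded pose from where the row before left it, along the tool's axes as they then stand; what a row does not reach is not made up. A row lasts 1/10 s, in which the tool goes at most 50 mm and 8.59 degrees, less where a joint would pass 70% of its speed; a pose out of reach is approached as far as the arm can. A call with a gripper value outside its range is refused whole. The fingers move at their own pace and stop on an object; the grip force is fixed at half the most. Time passes only in rows, so rows that do not move let the fingers close. It gives the time, the measured TCP pose, the force, the opening and the grip force at its end, in the units of the state.
- manip.state(): the state, without advancing time (a new reading comes with each control period).
- manip.grab_frame(name): name is "scene" or "side" or "wrist"; returns (picture, depth): 400x640x3 uint8, red, green, blue; 400x640 float32, m along the optical axis (not along the pixel's ray), 0 where there is no reading.
- manip.camera_params(name): a dict with "camera_matrix" (3x3 intrinsics, pixels), "rvec" (rotation vector, rad) and "tvec" (3), from world to camera coordinates, as OpenCV has them. Camera axes: x right, y down, z forward; pixel columns grow to the right and rows downward; lengths in m; the calibration is good to about 2 mm. A picture is of the moment at which its call begins: read the wrist's pose just before it. camera_params takes no time and is no camera call; for the wrist camera it gives the pose at the moment of the call.
- manip.job_done(): hands the job in; it is judged then, once.
Trained networks look in the newest picture that a camera, given by its name, has taken for a name from the list of things; names that differ only in an ending like _2 or _b are one class to them, and where a whole thing is asked for, a point or a joint stands for the part that bears it (a point fixed in the world has none). Each returns a list of dicts, best first, with "score" (0 to 1); they miss things now and then, are a little off and sometimes report something else, mostly with a low value. They report only what shows in the picture. A call takes as long as a camera call. They do not tell look-alikes from the thing itself.
- manip.look_for(camera, label): "point" ([x, y, z] in m, in world coordinates, good to about 4 mm: the middle of the surface that is visible of it).
The state is a dict: "time": time; "joint_pos": joint angles; "joint_vel": joint speeds; "joint_efforts": joint torques, N m; "tool_pos": TCP position; "tool_rot": TCP orientation; "contact_force": force on the tool from outside, world axes, zero at the start; "ft_torque": the same for the moment, N m; "gripper_width": opening from 0.0 (shut) to 1.0 (fully open); "grasp_force": force on a finger pad.
Only numpy, scipy, OpenCV 4.12 (cv2) and the standard library are available. Lean on these libraries where they do the work, as an engineer would, in place of code of your own. Each camera call takes 0.05 s, during which the arm holds its last target. There are 200 camera calls.

## Working session

There is one attempt and no reset: what is moved stays moved. The work goes in short steps, Python scripts to look and compute and a shell command to move; the robot and the scene stay as the last step left them, time stands still between calls to the robot, and variables do not carry over. Pictures are saved under pics/ and viewed, at most 10 in all, crops included, and the job is handed in when it is done.

```bash
mkdir -p pics; ls; cat > h.py <<'E'
from plant import manip
import numpy as np, cv2
def cam(n):
    p=manip.camera_params(n); R,_=cv2.Rodrigues(np.array(p["rvec"],float)); return np.array(p["camera_matrix"]),R,np.array(p["tvec"],float).ravel()
def world(K,R,t,d):
    v,u=np.mgrid[:d.shape[0],:d.shape[1]]
    P=np.stack([(u-K[0,2])/K[0,0]*d,(v-K[1,2])/K[1,1]*d,d],-1)
    return (P-t)@R
def proj(K,R,t,X):
    c=R@np.asarray(X,float)+t; return (K@(c/c[2]))[:2]
def save(n,im): cv2.imwrite("pics/"+n,im[:,:,::-1])
E
python3 - <<'E'
from h import *
for n in("scene","side"):
    im,d=manip.grab_frame(n); save(n+".png",im); np.savez(n,im=im,d=d)
    K,R,t=cam(n); print(n,"cam at",-R.T@t)
    for l in ["carton_c","handle","fixed_face","sliding_face","trigger_grip","carton_tall","clamp"]:
        for r in manip.look_for(n,l)[:5]: print(l,round(r["score"],2),np.round(r["point"],3),proj(K,R,t,r["point"]).astype(int))
s=manip.state();print(s["time"],s["tool_rot"],s["gripper_width"])
E
```

```text
pics
scene cam at [1.37041052 0.24011168 0.88005767]
carton_c 0.93 [ 0.591 -0.213  0.05 ] [246 189]
carton_c 0.92 [ 0.653 -0.124  0.051] [265 208]
carton_c 0.86 [ 0.514 -0.205  0.052] [257 173]
carton_c 0.82 [ 0.5   -0.095  0.052] [291 176]
carton_c 0.74 [0.638 0.098 0.079] [339 213]
handle 0.56 [0.592 0.158 0.011] [361 221]
fixed_face 0.91 [0.589 0.157 0.014] [361 220]
fixed_face 0.6 [0.589 0.044 0.039] [325 207]
sliding_face 0.45 [0.614 0.025 0.046] [317 210]
trigger_grip 0.17 [ 0.44  -0.259  0.078] [250 150]
carton_tall 0.67 [0.648 0.12  0.074] [346 218]
carton_tall 0.63 [ 0.438 -0.26   0.079] [250 150]
clamp 0.93 [0.593 0.156 0.013] [360 221]
side cam at [ 0.38694673 -1.11824284  0.86714715]
carton_c 0.9 [0.617 0.088 0.056] [338 174]
carton_c 0.88 [0.328 0.096 0.04 ] [236 187]
carton_c 0.81 [ 0.488 -0.11   0.051] [301 223]
carton_c 0.74 [ 0.505 -0.217  0.051] [314 251]
carton_c 0.71 [ 0.641 -0.147  0.049] [364 227]
handle 0.73 [0.534 0.091 0.013] [309 189]
fixed_face 0.69 [0.469 0.374 0.057] [277 130]
fixed_face 0.62 [0.541 0.093 0.01 ] [311 189]
fixed_face 0.49 [0.641 0.114 0.087] [344 159]
sliding_face 0.58 [0.606 0.025 0.048] [338 189]
sliding_face 0.53 [ 0.699 -0.289  0.058] [403 260]
sliding_face 0.19 [0.67  0.397 0.074] [336 118]
sliding_face 0.17 [ 0.54  -0.382  0.064] [342 297]
trigger_grip 0.53 [0.508 0.182 0.034] [296 167]
carton_tall 0.71 [ 0.43  -0.284  0.081] [284 265]
clamp 0.84 [0.539 0.092 0.012] [310 188]
0.8 [1.17554183e-05 9.76460643e-01 2.15695647e-01 1.63532587e-05] 1.0000282056958287
```

```bash
python3 - <<'E'
import cv2
a=cv2.imread("pics/scene.png")[110:310,200:460]
cv2.imwrite("pics/sc.png",cv2.resize(a,(780,600),interpolation=3))
a=cv2.imread("pics/side.png")[110:310,200:460]
cv2.imwrite("pics/si.png",cv2.resize(a,(780,600),interpolation=3))
E
```

```text
(no output)
```

View pics/sc.png

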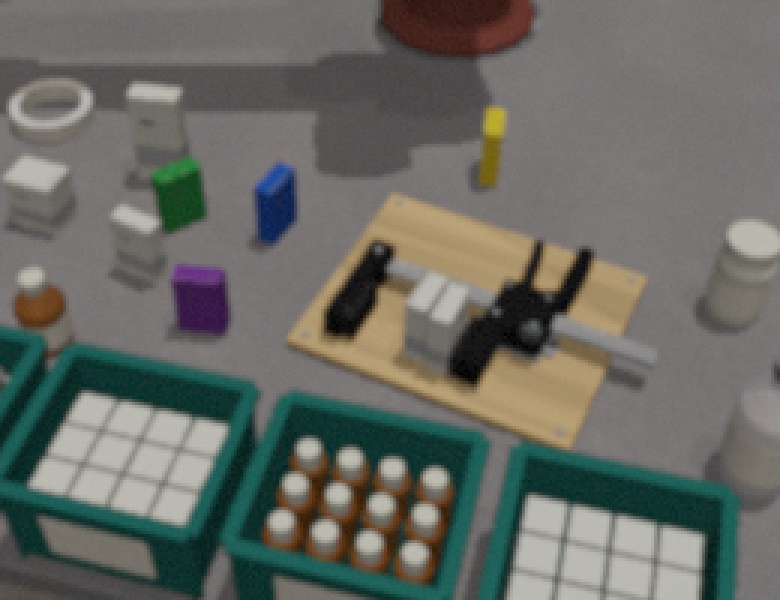

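View pics/si.png

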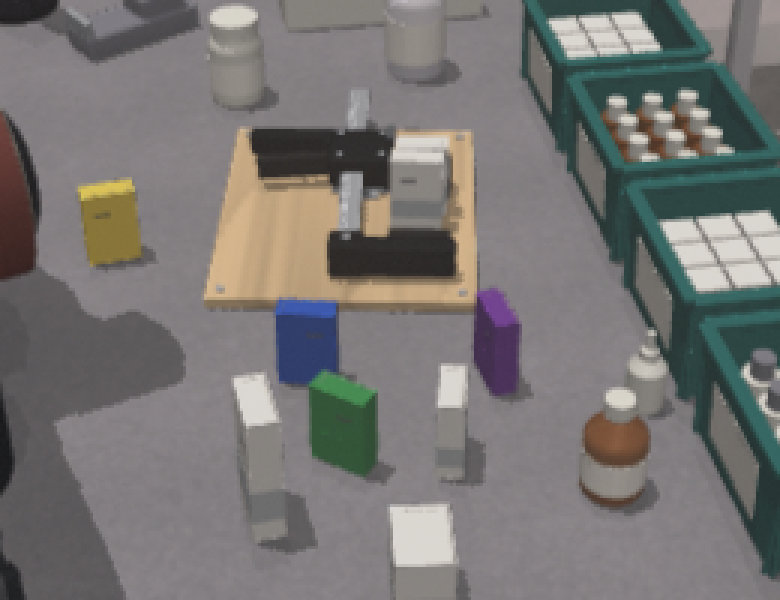

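The scene crop shows five box shapes in the 22x50x76 family:
- white, full-frame (246,189)
- green, (258,173)
- purple, (265,208)
- blue, (291,176)
- yellow, (364,158)

The white one at about world (0.59,-0.21) is carton_c. The other white boxes are taller (252,150) or thicker (213,172). The clamp's +x points towards world -y. Next I fit the board and carton from depth.

```bash
python3 - <<'E'
from h import *
B=[];T=[];C=[]
for n in("scene","side"):
    f=np.load(n+".npz"); im,d=f["im"],f["d"]; W=world(*cam(n),d); hsv=cv2.cvtColor(im,cv2.COLOR_RGB2HSV)
    wood=(hsv[...,0]>8)&(hsv[...,0]<25)&(hsv[...,1]>70)&(hsv[...,2]>110)&(abs(W[...,2]-.012)<.008)&(W[...,1]>-.1)&(W[...,1]<.3)&(W[...,0]>.4)&(W[...,0]<.8)
    b=W[wood][:,:2]
    (cx,cy),s,a=cv2.minAreaRect((b*1000).astype(np.float32)); print(n,"board",cx,cy,s,a, np.median(W[wood][:,2]))
    near=(np.hypot(W[...,0]-.59,W[...,1]+.213)<.045)&(d>0)
    z=W[near][:,2]; top=near&(W[...,2]>.07)&(W[...,2]<.085)
    print("carton pts",near.sum(),z.max(),top.sum(),np.median(im[top],0)); print(cv2.minAreaRect((W[top][:,:2]*1000).astype(np.float32)))
    al=near&(W[...,2]>.02)&(W[...,2]<.085); print(cv2.minAreaRect((W[al][:,:2]*1000).astype(np.float32)))
    np.set_printoptions(precision=3)
    row=(W[...,2]>.068)&(W[...,2]<.085)&(abs(W[...,0]-.64)<.06)&(abs(W[...,1]-.1)<.06);print("row",row.sum(),cv2.minAreaRect((W[row][:,:2]*1000).astype(np.float32)))
print(cam("wrist"))
E
```

```text
scene board 558.294677734375 135.48553466796875 (298.6438293457031, 253.59518432617188) 78.77508544921875 0.012823977698705743
carton pts 627 0.07986167262843424 102 [172.5 171.  163. ]
((589.202392578125, -218.23977661132812), (52.446163177490234, 23.893335342407227), 77.39097595214844)
((589.8192138671875, -218.83395385742188), (54.610172271728516, 26.42180824279785), 80.25880432128906)
row 93 ((626.776611328125, 113.76094055175781), (46.784423828125, 51.119964599609375), 72.32454681396484)
side board 557.6162719726562 133.60641479492188 (306.9261474609375, 249.24879455566406) 79.08429718017578 0.015139267816266636
carton pts 909 0.08263598670534228 161 [213. 208. 203.]
((589.69873046875, -218.8400115966797), (54.590328216552734, 21.048311233520508), 78.05853271484375)
((590.0263671875, -219.5123291015625), (55.995689392089844, 22.242183685302734), 75.15215301513672)
row 102 ((623.3343505859375, 101.48858642578125), (42.368927001953125, 52.28647994995117), 74.07955169677734)
(array([[277.233,   0.   , 317.164],
       [  0.   , 277.233, 195.382],
       [  0.   ,   0.   ,   1.   ]]), array([[ 0.421, -0.907, -0.002],
       [-0.87 , -0.404,  0.281],
       [-0.256, -0.117, -0.96 ]]), array([-0.624, -0.037,  0.379]))
```

```bash
cat >> h.py <<'E'
def to(x,y,z,yaw=None):
    s=manip.state(); q=s["tool_rot"]; from scipy.spatial.transform import Rotation as Ro
    M=Ro.from_quat([q[1],q[2],q[3],q[0]]).as_matrix(); p=np.array(s["tool_pos"])
    print("t",round(s["time"],2),"pos",p.round(4),"yaw",round(np.degrees(np.arctan2(M[1,0],M[0,0])),2),"tilt",M[:,2].round(4),"F",np.round(s["contact_force"],2),"w",round(s["gripper_width"],3))
    print("shift",(M.T@(np.array([x,y,z])-p)).round(4))
    if yaw is not None: print("turn z",round(-np.radians((yaw-np.degrees(np.arctan2(M[1,0],M[0,0]))+180)%360-180+0,) if False else -np.radians((yaw-np.degrees(np.arctan2(M[1,0],M[0,0]))+180)%360-180),4))
E
sed -i 's/    if yaw is not None.*/    if yaw is not None: print("turn z",round(-np.radians((yaw-np.degrees(np.arctan2(M[1,0],M[0,0]))+180)%360-180),4))/' h.py
python3 -m inch '[[[0.04,-0.016,0],[0,0,0],1],[[0.04,-0.016,0],[0,0,0],1],[[0.04,-0.016,0],[0,0,0],1],[[0.04,-0.016,0],[0,0,0],1],[[0.04,-0.016,0],[0,0,0],1],[[0.04,-0.016,0],[0,0,0],1],[[0.04,-0.016,0],[0,0,0],1],[[0.04,-0.016,0],[0,0,0],1]]'
python3 -m inch '[[[0.04,-0.016,0],[0,0,0],1],[[0.02,-0.01,0],[0,0,0],1],[[0,0,0],[0,0,0.13],1],[[0,0,0],[0,0,0.13],1],[[0,0,0],[0,0,0.13],1],[[0,0,0],[0,0,0.13],1],[[0,0,0],[0,0,0.13],1],[[0,0,0],[0,0,0],1]]'
python3 -c "
from h import *
to(.59,-.219,.25,-12.5)
K,R,t=cam('wrist');print(proj(K,R,t,[.59,-.219,.076]),-R.T@t)"
```

```text
time: 1.6
tool_pos: [0.5006, -0.3145, 0.2566]
tool_rot: [0.0, 0.976, 0.216, 0.0]
contact_force: [0.8, -0.9, -0.6]
gripper_width: 1.002
grasp_force: 0.0
time: 2.4
tool_pos: [0.5431, -0.2671, 0.2563]
tool_rot: [-0.0, 0.994, -0.107, 0.0]
contact_force: [1.4, -0.3, -0.2]
gripper_width: 1.003
grasp_force: 0.0
t 2.4 pos [ 0.5431 -0.2671  0.2563] yaw -12.31 tilt [ 0. -0. -1.] F [ 1.43 -0.3  -0.24] w 1.003
shift [ 0.0356 -0.057   0.0063]
turn z 0.0033
[263.48198132 148.25201833] [ 0.612031   -0.28283393  0.37309285]
```

```bash
python3 -c "
from h import *
K,R,t=cam('wrist'); im,d=manip.grab_frame('wrist'); save('w1.png',im); W=world(K,R,t,d)
top=(abs(W[...,2]-.076)<.006)&(np.hypot(W[...,0]-.59,W[...,1]+.219)<.05)
print(top.sum(),np.median(W[top],0),im[top].mean(0),cv2.minAreaRect((W[top][:,:2]*1000).astype(np.float32)))
to(.59,-.219,.25,-12.5)
"
```

```text
990 [ 0.58736983 -0.21971025  0.07526988] [196.3989899  196.35252525 194.49393939] ((587.0858764648438, -219.1710968017578), (50.11202621459961, 21.999542236328125), 75.60459899902344)
t 2.45 pos [ 0.543  -0.2671  0.2563] yaw -12.18 tilt [ 1.e-04 -0.e+00 -1.e+00] F [-0.22  0.35 -0.5 ] w 0.998
shift [ 0.0358 -0.0569  0.0063]
turn z 0.0056
```

View pics/w1.png

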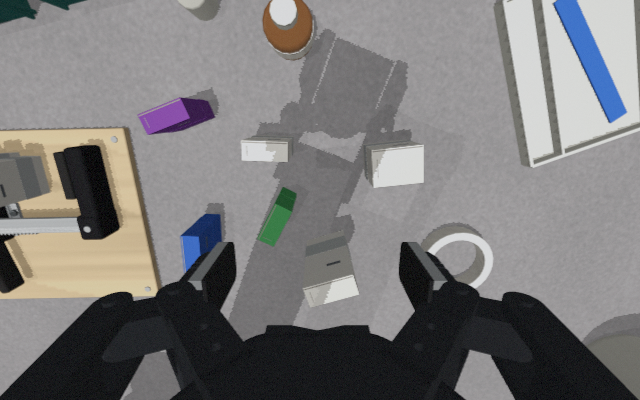

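The enlarged wrist view confirms the choice: the white 50x22 top is at pixel (265,150), with the thick carton at (395,165), the tall one at (330,285), and green, purple and blue clearly separate. Moving to grasp at (0.587,-0.219), yaw -14.4.

```bash
python3 -c "
from h import *
to(.587,-.2193,.055,-14.4)
"
python3 -m inch '[[[0.0165,-0.028,0],[0,0,0.0375],1],[[0.0155,-0.029,0],[0,0,0],1],[[0,0,0],[0,0,0],1],[[0,0,0],[0,0,0],1]]'
python3 -c "
from h import *
to(.587,-.2193,.055,-14.4)
"
```

```text
t 2.45 pos [ 0.543  -0.2671  0.2563] yaw -12.18 tilt [ 1.e-04 -0.e+00 -1.e+00] F [-0.22  0.35 -0.5 ] w 0.998
shift [ 0.0329 -0.056   0.2013]
turn z 0.0387
time: 2.85
tool_pos: [0.5875, -0.2188, 0.2562]
tool_rot: [0.0, 0.992, -0.125, -0.0]
contact_force: [0.1, -0.2, 0.2]
gripper_width: 0.997
grasp_force: 0.0
t 2.85 pos [ 0.5875 -0.2188  0.2562] yaw -14.31 tilt [-6.e-04 -3.e-04 -1.e+00] F [ 0.08 -0.23  0.17] w 0.997
shift [-0.0003  0.0005  0.2012]
turn z 0.0016
```

```bash
python3 -m inch '[[[0,0,0.045],[0,0,0],1],[[0,0,0.045],[0,0,0],1],[[0,0,0.045],[0,0,0],1],[[0,0,0.035],[0,0,0],1],[[0,0,0.02],[0,0,0],1],[[0,0,0.01],[0,0,0],1],[[0,0,0],[0,0,0],1]]'
python3 -m inch '[[[0,0,0],[0,0,0],0.5],[[0,0,0],[0,0,0],0.4],[[0,0,0],[0,0,0],0.4],[[0,0,0],[0,0,0],0.4],[[0,0,0],[0,0,0],0.4],[[0,0,0],[0,0,0],0.4]]'
python3 -c "
from h import *
to(.587,-.2193,.055,-14.4)
"
```

```text
time: 3.55
tool_pos: [0.5861, -0.2193, 0.0549]
tool_rot: [-0.0, 0.992, -0.126, -0.001]
contact_force: [0.0, 0.1, 0.1]
gripper_width: 0.996
grasp_force: 0.0
time: 4.15
tool_pos: [0.5888, -0.2198, 0.0586]
tool_rot: [0.001, 0.992, -0.126, 0.002]
contact_force: [0.2, -0.6, 5.8]
gripper_width: 0.58
grasp_force: 62.5
t 4.15 pos [ 0.5888 -0.2198  0.0586] yaw -14.47 tilt [ 0.0033 -0.0018 -1.    ] F [ 0.15 -0.62  5.77] w 0.58
shift [-0.0019 -0.      0.0036]
turn z -0.0012
```

```bash
python3 -m inch '[[[0,0,-0.02],[0,0,0],0.4],[[0,0,-0.04],[0,0,0],0.4],[[0,0,-0.04],[0,0,0],0.4],[[0,0,-0.03],[0,0,0],0.4],[[0,0,0],[0,0,-0.14],0.4],[[0,0,0],[0,0,-0.14],0.4],[[0,0,0],[0,0,-0.14],0.4],[[0,0,0],[0,0,-0.14],0.4]]'
python3 -m inch '[[[0,0,0],[0,0,-0.14],0.4],[[0,0,0],[0,0,-0.14],0.4],[[0,0,0],[0,0,-0.14],0.4],[[0,0,0],[0,0,-0.14],0.4],[[0,0,0],[0,0,-0.14],0.4],[[0,0,0],[0,0,-0.14],0.4],[[0,0,0],[0,0,-0.14],0.4],[[0,0,0],[0,0,-0.085],0.4]]'
python3 -c "
from h import *
to(.61,.04,.19,78.9)
"
```

```text
time: 4.95
tool_pos: [0.5871, -0.2188, 0.1861]
tool_rot: [-0.0, 0.988, 0.156, -0.0]
contact_force: [0.4, 0.5, -0.3]
gripper_width: 0.579
grasp_force: 62.1
time: 5.75
tool_pos: [0.5871, -0.2188, 0.186]
tool_rot: [-0.0, 0.772, 0.635, -0.0]
contact_force: [-0.6, -0.1, -1.2]
gripper_width: 0.58
grasp_force: 62.1
t 5.75 pos [ 0.5871 -0.2188  0.186 ] yaw 78.89 tilt [-7.e-04  4.e-04 -1.e+00] F [-0.6  -0.14 -1.23] w 0.58
shift [ 0.2584 -0.0274 -0.004 ]
turn z -0.0002
```

```bash
python3 -m inch '[[[0.045,-0.005,0],[0,0,0],0.4],[[0.045,-0.005,0],[0,0,0],0.4],[[0.045,-0.005,0],[0,0,0],0.4],[[0.02,-0.005,0],[0,0,0],0.4],[[0,0,0],[0,0,0],0.4],[[0,0,0],[0,0,0],0.4]]'
cat > b.py <<'E'
from h import *
import sys
K,R,t=cam('wrist'); im,d=manip.grab_frame('wrist'); save(sys.argv[1],im); W=world(K,R,t,d); hsv=cv2.cvtColor(im,cv2.COLOR_RGB2HSV)
wood=(hsv[...,0]>8)&(hsv[...,0]<25)&(hsv[...,1]>60)&(hsv[...,2]>70)&(abs(W[...,2]-.012)<.006)&(W[...,1]>-.1)&(W[...,1]<.35)&(W[...,0]>.35)&(W[...,0]<.8)
r=cv2.minAreaRect((W[wood][:,:2]*1000).astype(np.float32)); print("board",r,np.median(W[wood][:,2]))
print(cv2.boxPoints(r).round(1).tolist())
row=(abs(W[...,2]-.088)<.006)&(abs(W[...,0]-.63)<.06)&(abs(W[...,1]-.11)<.06);print("row",row.sum(),cv2.minAreaRect((W[row][:,:2]*1000).astype(np.float32)))
jaw=(W[...,2]>.042)&(W[...,2]<.054)&(im.max(-1)<70)&(abs(W[...,0]-.62)<.09)&(abs(W[...,1]-.02)<.05);print("jaw",jaw.sum(),cv2.minAreaRect((W[jaw][:,:2]*1000).astype(np.float32)),np.median(W[jaw],0))
to(.61,.04,.19,78.9)
E
python3 b.py w2.png
```

```text
time: 6.35
tool_pos: [0.5982, -0.063, 0.1861]
tool_rot: [0.0, 0.773, 0.634, -0.0]
contact_force: [-0.4, -0.2, -0.2]
gripper_width: 0.576
grasp_force: 62.1
board ((503.41204833984375, 61.15511703491211), (136.39080810546875, 322.83099365234375), 78.73246002197266) 0.011260188582012136
[[331.79998779296875, 25.799999237060547], [648.4000244140625, -37.29999923706055], [675.0, 96.5], [358.3999938964844, 159.60000610351562]]
row 0 ((0.0, 0.0), (0.0, 0.0), 0.0)
jaw 4208 ((582.9005126953125, 23.651216506958008), (32.84958267211914, 111.07369232177734), 79.38026428222656) [0.59036174 0.02175002 0.04817877]
t 6.4 pos [ 0.5982 -0.0637  0.1862] yaw 78.62 tilt [-2.e-04 -5.e-04 -1.e+00] F [-0.24 -0.19 -0.07] w 0.582
shift [ 0.1039 -0.0089 -0.0039]
turn z -0.0048
```

View pics/w2.png

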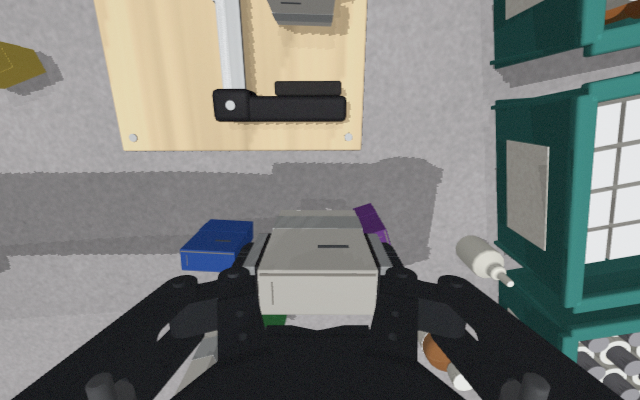

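The carton is held upright at (315,260). The jaw (215-345, 92-122) and shoe (308,88) are ahead, with the board's near edge at row 150, corners (123,150) and (361,150).

```bash
python3 -c "
from h import *
K,R,t=cam('wrist');d=0
def px(u,v,z):
    r=R.T@np.array([(u-K[0,2])/K[0,0],(v-K[1,2])/K[1,1],1]); o=-R.T@t; return o+r*(z-o[2])/r[2]
A=px(123,151,.012);B=px(361,151,.012);print(A,B,np.linalg.norm(A-B))
e=(B-A)/np.linalg.norm(B-A);print('clamp y dir',np.degrees(np.arctan2(e[1],e[0])))
yc=e[:2];xc=np.array([yc[1],-yc[0]])
O=(A+B)[:2]/2-186*.001*xc+.004*yc;print('O',O)
def cl(x,y):return O+xc*x/1000+yc*y/1000
for n,p in dict(jaw_outer=(160,42),jawface=(138,67),place=(84,66),grip=(-6,-60)).items(): print(n,cl(*p),proj(K,R,t,[*cl(*p),.049]))
"
```

```text
[0.40511134 0.01021586 0.012     ] [ 0.64883635 -0.03892097  0.012     ] 0.24862886150625618
clamp y dir -11.398475671505812
O [0.56765437 0.16718834]
jaw_outer [0.57720497 0.0020436 ] [280.59378303 126.93463447]
jawface [0.60605977 0.0186689 ] [308.46247078 100.84277014]
place [0.61575158 0.07180145] [306.64391017  30.73918582]
grip [0.51002357 0.18492787] [ 130.81831874 -109.63819117]
```

```bash
cat >> h.py <<'E'
O=np.array([.5677,.1672]); _a=np.radians(-11.3); yc=np.array([np.cos(_a),np.sin(_a)]); xc=np.array([yc[1],-yc[0]])
def cl(x,y): return O+xc*x/1000+yc*y/1000
def toc(W): q=W[...,:2]-O; return np.stack([q@xc,q@yc,W[...,2]],-1)*1000
E
python3 -c "
from h import *
K,R,t=cam('wrist'); im,d=manip.grab_frame('wrist'); C=toc(world(K,R,t,d))
for v in (84,88,94,98,102,106,110,114,118,122,126,145,150,152): print(v,C[v,308].round(1),C[v,260].round(1),im[v,308])
k=(C[...,2]>40)&(C[...,0]>90)&(C[...,0]<200)&(im.max(-1)<60);k[160:]=0
print(np.percentile(C[k],[1,5,50,95,99],axis=0).round(1))
for v in (5,10,15,20,22): print(C[v,[280,300,320,335]].round(0).tolist())
"
```

```text
84 [124.4  66.4  48.2] [120.6  18.   10.3] [55 51 52]
88 [127.7  66.4  48.5] [124.4  18.   11.4] [50 51 49]
94 [132.4  66.3  47.3] [130.   17.7  11.4] [29 27 28]
98 [135.7  66.3  47.4] [135.7  24.6  48.1] [48 48 51]
102 [139.1  66.3  48.4] [139.   24.4  47.8] [49 50 53]
106 [142.3  66.2  47.3] [142.3  24.3  48.7] [50 51 54]
110 [145.7  66.2  48.8] [145.6  24.   47.9] [48 48 51]
114 [149.1  66.2  48.1] [149.   23.8  47.9] [49 48 53]
118 [152.5  66.1  46.8] [152.4  23.6  48. ] [31 32 35]
122 [156.8  64.9  12.3] [156.8  16.1  11.3] [171 154 122]
126 [160.8  64.9  11.7] [160.7  15.8  11.3] [222 203 168]
145 [179.9  64.7  12.1] [180.   14.5  10.2] [229 209 174]
150 [186.6  64.2  -0.5] [186.6  11.8  -1. ] [169 167 167]
152 [188.9  64.2  -1. ] [188.7  11.8  -0.7] [167 165 166]
[[ 91.1 -13.6  43.1]
 [ 95.1  -4.4  46.6]
 [141.6  87.   49.6]
 [170.5 260.9  94.1]
 [180.2 262.7 106.5]]
[[69.0, 46.0, 58.0], [69.0, 61.0, 58.0], [70.0, 77.0, 62.0], [54.0, 91.0, 13.0]]
[[69.0, 44.0, 47.0], [69.0, 61.0, 49.0], [70.0, 77.0, 51.0], [58.0, 91.0, 12.0]]
[[69.0, 43.0, 36.0], [70.0, 60.0, 39.0], [70.0, 77.0, 39.0], [62.0, 91.0, 11.0]]
[[69.0, 41.0, 23.0], [69.0, 59.0, 24.0], [70.0, 77.0, 26.0], [66.0, 91.0, 12.0]]
[[69.0, 41.0, 17.0], [69.0, 59.0, 18.0], [70.0, 77.0, 22.0], [67.0, 91.0, 11.0]]
```

```bash
python3 -c "
from h import *
to(*cl(87,66),.0716,78.7)
"
```

```text
t 6.45 pos [ 0.5983 -0.0641  0.1863] yaw 78.57 tilt [-1.e-04 -4.e-04 -1.e+00] F [ 1.2  -0.34 -1.09] w 0.58
shift [ 0.1338 -0.0096  0.1146]
turn z -0.0022
```

```bash
python3 -m inch '[[[0.045,-0.003,0],[0,0,0],0.4],[[0.045,-0.003,0],[0,0,0],0.4],[[0.035,-0.003,0],[0,0,0],0.4],[[0.0085,-0.0005,0],[0,0,0],0.4],[[0,0,0.03],[0,0,0],0.4],[[0,0,0.03],[0,0,0],0.4],[[0,0,0.02],[0,0,0],0.4],[[0,0,0],[0,0,0],0.4]]'
python3 -c "
from h import *
to(*cl(87,66),.0716,78.7)
"
```

```text
time: 7.25
tool_pos: [0.6128, 0.068, 0.1021]
tool_rot: [-0.002, 0.774, 0.633, -0.003]
contact_force: [-0.4, 0.4, -1.2]
gripper_width: 0.58
grasp_force: 62.2
t 7.25 pos [0.6128 0.068  0.1021] yaw 78.52 tilt [-7.8e-03 -4.0e-04 -1.0e+00] F [-0.39  0.39 -1.21] w 0.58
shift [0.0015 0.0026 0.0304]
turn z -0.0031
```

```bash
python3 -m inch '[[[0,0.002,0.012],[0,0,0],0.4],[[0,0,0.01],[0,0,0],0.4],[[0,0,0.004],[0,0,0],0.4],[[0,0,0],[0,0,0],0.4],[[0,0,0],[0,0,0],0.4]]'
python3 -c "
from h import *
to(*cl(87,66),.0706,78.7)
"
```

```text
time: 7.75
tool_pos: [0.6176, 0.0692, 0.0808]
tool_rot: [0.0, 0.774, 0.634, 0.0]
contact_force: [-0.1, -0.1, 0.4]
gripper_width: 0.576
grasp_force: 62.2
t 7.75 pos [0.6176 0.0692 0.0808] yaw 78.63 tilt [ 7.e-04  0.e+00 -1.e+00] F [-0.13 -0.06  0.42] w 0.576
shift [-0.0007 -0.0022  0.0102]
turn z -0.0012
```

```bash
python3 -m inch '[[[0,-0.002,0.005],[0,0,0],0.4],[[0,0,0.003],[0,0,0],0.4],[[0,0,0.001],[0,0,0],0.4],[[0,0,0],[0,0,0],0.4],[[0,0,0],[0,0,0],0.4]]'
python3 -c "
from h import *
to(*cl(87,66),.0706,78.7)
"
```

```text
time: 8.25
tool_pos: [0.6154, 0.0696, 0.0714]
tool_rot: [0.0, 0.774, 0.634, 0.0]
contact_force: [0.0, 0.6, -0.8]
gripper_width: 0.58
grasp_force: 62.2
t 8.25 pos [0.6154 0.0696 0.0714] yaw 78.63 tilt [ 1.e-04  0.e+00 -1.e+00] F [ 0.02  0.58 -0.76] w 0.58
shift [-0.0007  0.0001  0.0008]
turn z -0.0012
```

```bash
python3 -m inch '[[[0,0,0.001],[0,0,0],0.4],[[0,0,0],[0,0,0],0.4],[[0,0,0],[0,0,0],0.4]]'; python3 -m inch '[[[0,0,0.001],[0,0,0],0.4],[[0,0,0],[0,0,0],0.4],[[0,0,0],[0,0,0],0.4]]'
```

```text
time: 8.55
tool_pos: [0.6157, 0.0696, 0.0707]
tool_rot: [0.0, 0.774, 0.634, 0.0]
contact_force: [0.2, 0.1, 0.2]
gripper_width: 0.579
grasp_force: 62.3
time: 8.85
tool_pos: [0.6157, 0.0696, 0.0706]
tool_rot: [0.0, 0.774, 0.634, 0.0]
contact_force: [-2.8, 0.2, 5.4]
gripper_width: 0.578
grasp_force: 62.9
```

```bash
python3 -m inch '[[[0,0,0],[0,0,0],0.65],[[0,0,0],[0,0,0],0.8],[[0,0,0],[0,0,0],0.8],[[0,0,0],[0,0,0],0.8],[[0,0,0],[0,0,0],0.8],[[0,0,-0.01],[0,0,0],0.8],[[0,0,-0.03],[0,0,0],0.8],[[0,0,-0.04],[0,0,0],0.8]]'
python3 -m inch '[[[0,0,-0.045],[0,0,0],0.8],[[-0.03,0,-0.03],[0,0,0],0.8],[[-0.03,0,0],[0,0,0],0.8],[[-0.03,0,0],[0,0,0],0.8],[[0,0,0],[0,0,0],0.8],[[0,0,0],[0,0,0],0.8]]'
python3 -c "
from h import *
K,R,t=cam('wrist'); im,d=manip.grab_frame('wrist'); save('w3.png',im); W=world(K,R,t,d);C=toc(W)
k=(abs(C[...,2]-88)<6)&(C[...,0]>10)&(C[...,0]<115)&(abs(C[...,1]-66)<40)
print(k.sum(),cv2.minAreaRect(C[k][:,:2].astype(np.float32)),C[k].min(0),C[k].max(0))
c=k&(C[...,0]>73);print(cv2.minAreaRect(C[c][:,:2].astype(np.float32)))
c=k&(C[...,0]<71);print(cv2.minAreaRect(C[c][:,:2].astype(np.float32)))
to(*cl(87,66),.2,78.7)
"
```

```text
time: 9.65
tool_pos: [0.6137, 0.0696, 0.1482]
tool_rot: [-0.002, 0.774, 0.634, -0.002]
contact_force: [0.5, 0.1, 0.1]
gripper_width: 0.806
grasp_force: 0.0
time: 10.25
tool_pos: [0.5976, -0.019, 0.225]
tool_rot: [0.0, 0.774, 0.633, 0.0]
contact_force: [-0.8, -1.1, -0.5]
gripper_width: 0.8
grasp_force: 0.0
5333 ((59.78961944580078, 64.17236328125), (54.06110763549805, 77.53089141845703), 88.70973205566406) [21.50392098 36.94184802 82.01487685] [98.57252967 91.57772668 90.19653599]
((87.44884490966797, 65.4798583984375), (49.92012023925781, 22.0122127532959), 89.68533325195312)
((45.296836853027344, 64.55491638183594), (53.92219543457031, 48.798194885253906), 88.4068374633789)
t 10.3 pos [ 0.5976 -0.0184  0.2247] yaw 78.62 tilt [ 4.e-04  4.e-04 -1.e+00] F [0.84 0.09 0.23] w 0.8
shift [0.0891 0.0001 0.0247]
turn z -0.0015
```

View pics/w3.png

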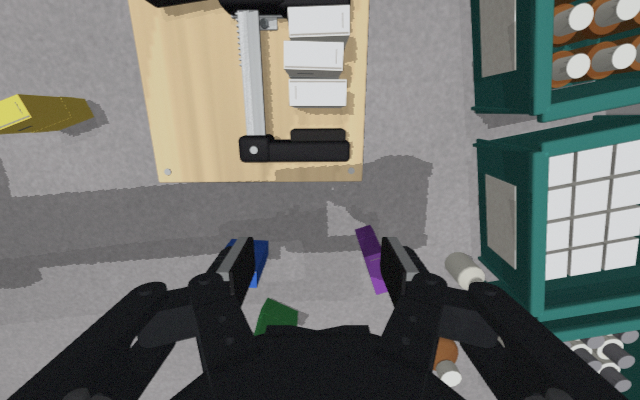

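```bash
python3 -c "
from h import *
to(*cl(32,-60),.05,78.7)
"
```

```text
t 10.3 pos [ 0.5976 -0.0184  0.2247] yaw 78.62 tilt [ 4.e-04  4.e-04 -1.e+00] F [0.84 0.09 0.23] w 0.8
shift [ 0.1438 -0.126   0.1747]
turn z -0.0015
```

```bash
python3 -m inch '[[[0.028,-0.025,0],[0,0,0],0],[[0.028,-0.025,0],[0,0,0],0],[[0.028,-0.025,0],[0,0,0],0],[[0.028,-0.025,0],[0,0,0],0],[[0.0315,-0.026,0],[0,0,0],0],[[0,0,0.02],[0,0,0],0],[[0,0,0.02],[0,0,0],0],[[0,0,0],[0,0,0],0]]'
python3 -c "
from h import *
to(*cl(32,-60),.05,78.7)
K,R,t=cam('wrist'); im,d=manip.grab_frame('wrist'); save('w4.png',im); C=toc(world(K,R,t,d)); print(toc(np.array(manip.state()['tool_pos'])))
k=(C[...,2]>40)&(C[...,2]<53)&(C[...,1]<-30)&(C[...,1]>-110)&(abs(C[...,0])<70)
for y in(-80,-60,-50,-40):
  q=k&(abs(C[...,1]-y)<3); print(y,np.percentile(C[q][:,0],[1,99]) if q.sum() else 0, q.sum())
"
```

```text
time: 11.1
tool_pos: [0.5, 0.148, 0.1811]
tool_rot: [-0.002, 0.773, 0.634, -0.003]
contact_force: [-0.5, -0.0, -0.5]
gripper_width: -0.0
grasp_force: 0.0
t 11.1 pos [0.5    0.148  0.1811] yaw 78.76 tilt [-6.1e-03 -6.0e-04 -1.0e+00] F [-0.47 -0.02 -0.52] w -0.0
shift [0.0003 0.0034 0.1311]
turn z 0.0011
[ 32.08922148 -61.48361115 182.87062119]
-80 [-59.49931477   0.71214063] 240
-60 [-59.46859374  -2.11233475] 245
-50 [-59.89853822  -2.96338967] 249
-40 [-58.91835223  -4.1708154 ] 236
```

View pics/w4.png

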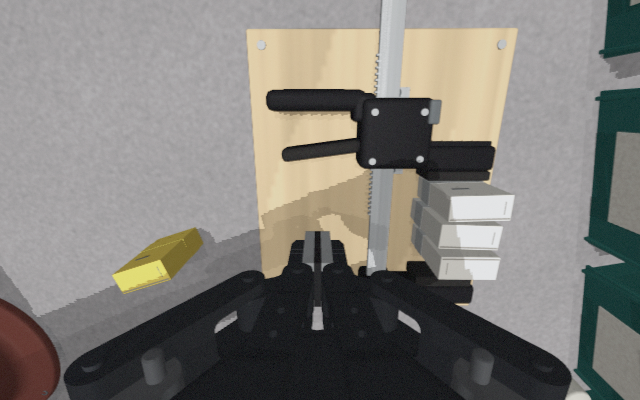

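```bash
python3 -m inch '[[[0,0.0015,0.03],[0,0,0],0],[[0,0,0.04],[0,0,0],0],[[0,0,0.035],[0,0,0],0],[[0,0,0.018],[0,0,0],0],[[0,0,0.005],[0,0,0],0],[[0,0,0],[0,0,0],0],[[0,0,0],[0,0,0],0]]'
python3 -c "
from h import *
to(*cl(11,-60),.05,78.7);print(toc(np.array(manip.state()['tool_pos'])))
"
```

```text
time: 11.85
tool_pos: [0.5055, 0.1469, 0.0584]
tool_rot: [0.001, 0.774, 0.634, 0.001]
contact_force: [0.4, -0.1, 0.6]
gripper_width: 0.001
grasp_force: 0.0
t 11.85 pos [0.5055 0.1469 0.0584] yaw 78.63 tilt [ 3.4e-03  5.0e-04 -1.0e+00] F [ 0.41 -0.12  0.57] w 0.001
shift [ 0.0211 -0.0031  0.0084]
turn z -0.0013
[ 32.1121233  -56.99822903  58.39076901]
```

```bash
python3 -m inch '[[[0,-0.003,0.0075],[0,0,0],0],[[0.006,0,0],[0,0,0],0],[[0.007,0,0],[0,0,0],0],[[0.005,0,0],[0,0,0],0],[[0.005,0,0],[0,0,0],0],[[0,0,0],[0,0,0],0]]'
python3 -c "
from h import *
to(*cl(11,-60),.05,78.7);print(toc(np.array(manip.state()['tool_pos'])))
"
```

```text
time: 12.45
tool_pos: [0.5056, 0.1701, 0.049]
tool_rot: [0.0, 0.773, 0.634, -0.0]
contact_force: [-0.3, -2.4, 1.7]
gripper_width: 0.003
grasp_force: 1.2
t 12.45 pos [0.5056 0.1701 0.049 ] yaw 78.7 tilt [-1.e-04 -9.e-04 -1.e+00] F [-0.34 -2.41  1.75] w 0.003
shift [-0.0016  0.0015 -0.001 ]
turn z -0.0001
[  9.35098467 -61.47929209  48.97713656]
```

```bash
python3 -m inch '[[[0.006,0,0],[0,0,0],0],[[0.006,0,0],[0,0,0],0],[[0,0,0],[0,0,0],0]]'; python3 -m inch '[[[0.006,0,0],[0,0,0],0],[[0.004,0,0],[0,0,0],0],[[0,0,0],[0,0,0],0]]'
python3 -m inch '[[[0.003,0,0],[0,0,0],0],[[0,0,0],[0,0,0],0],[[0,0,0],[0,0,0],0]]'
python3 -c "
from h import *
to(*cl(11,-60),.05,78.7);print(toc(np.array(manip.state()['tool_pos'])))
"
```

```text
time: 12.75
tool_pos: [0.5071, 0.1815, 0.0485]
tool_rot: [-0.0, 0.773, 0.634, -0.001]
contact_force: [-2.9, -5.2, 2.9]
gripper_width: 0.001
grasp_force: 2.6
time: 13.05
tool_pos: [0.5089, 0.1908, 0.0484]
tool_rot: [0.0, 0.774, 0.634, -0.002]
contact_force: [-2.9, -5.9, 3.9]
gripper_width: -0.0
grasp_force: 3.4
time: 13.35
tool_pos: [0.5096, 0.1934, 0.0484]
tool_rot: [0.0, 0.774, 0.634, -0.002]
contact_force: [-3.1, -5.8, 3.0]
gripper_width: -0.003
grasp_force: 3.5
t 13.35 pos [0.5096 0.1934 0.0484] yaw 78.63 tilt [-0.0026 -0.0025 -1.    ] F [-3.12 -5.82  2.97] w -0.003
shift [-0.0253  0.0021 -0.0015]
turn z -0.0011
[-14.34531441 -62.12319481  48.42834132]
```

```bash
python3 -m inch '[[[0.0015,0,0],[0,0,0],0],[[0,0,0],[0,0,0],0],[[0,0,0],[0,0,0],0]]'
python3 -m inch '[[[-0.01,0,0],[0,0,0],0],[[-0.01,0,0],[0,0,0],0],[[-0.009,0,0],[0,0,0],0],[[0,0,0],[0,0,0],0],[[0,0,0],[0,0,0],0]]'
cat > j.py <<'E'
from h import *
K,R,t=cam('wrist'); im,d=manip.grab_frame('wrist'); C=toc(world(K,R,t,d)); print("TCP",toc(np.array(manip.state()['tool_pos'])).round(1))
k=(C[...,0]>60)&(C[...,0]<170)&(abs(C[...,1]-66)<32)&(C[...,2]>60);print("wrist cartons",k.sum(),C[k].max(0) if k.any() else 0)
im,d=manip.grab_frame('side'); K,R,t=cam('side'); C=toc(world(K,R,t,d))
k=(C[...,0]>70)&(C[...,0]<175)&(C[...,1]>-5)&(C[...,1]<95)&(C[...,2]>43)&(C[...,2]<56)&(im.max(-1)<80);print("jaw back top",k.sum(),np.percentile(C[k][:,0],[2,10,50,90,98]).round(1))
for a,b in((0,20),(20,40),(70,95)):
  q=k&(C[...,1]>a)&(C[...,1]<b); print(a,b,np.percentile(C[q][:,0],[5,50,95]).round(1) if q.any() else 0)
E
python3 j.py
```

```text
time: 13.65
tool_pos: [0.5098, 0.1943, 0.0484]
tool_rot: [0.001, 0.774, 0.634, -0.002]
contact_force: [-3.9, -9.1, 3.6]
gripper_width: -0.002
grasp_force: 4.7
time: 14.15
tool_pos: [0.5053, 0.1673, 0.0491]
tool_rot: [-0.0, 0.774, 0.633, 0.001]
contact_force: [-0.4, -0.2, -0.5]
gripper_width: -0.0
grasp_force: 0.0
TCP [ 11.9 -61.3  49.1]
wrist cartons 0 0
jaw back top 302 [114.  119.  138.6 146.7 148.8]
0 20 [125.3 141.4 147.1]
20 40 [129.5 141.9 148.2]
70 95 [115.2 135.3 147.1]
```

```bash
python3 -c "
from h import *
f=np.load('side.npz');K,R,t=cam('side')
for im,d in((f['im'],f['d']),manip.grab_frame('side')):
  C=toc(world(K,R,t,d)); 
  k=(C[...,0]>70)&(C[...,0]<175)&(C[...,2]>22)&(C[...,2]<56)&(im.max(-1)<80)
  for a,b in((-10,0),(0,20),(20,40),(40,90)):
    q=k&(C[...,1]>a)&(C[...,1]<b); print(a,b,q.sum(),np.percentile(C[q][:,0],[5,50,95]).round(1) if q.any() else 0)
"
python3 -m inch '[[[0.01,0,0],[0,0,0],0],[[0.01,0,0],[0,0,0],0],[[0.006,0,0],[0,0,0],0],[[0.002,0,0],[0,0,0],0],[[0,0,0],[0,0,0],0]]'
```

```text
-10 0 53 [136.1 151.8 156.1]
0 20 88 [135.4 151.3 156.2]
20 40 93 [135.9 150.2 154.9]
40 90 282 [125.  150.2 156.1]
-10 0 54 [114.4 144.3 148.3]
0 20 90 [124.6 143.7 149.8]
20 40 90 [130.6 143.3 149.1]
40 90 285 [116.4 143.2 147.9]
time: 14.8
tool_pos: [0.5095, 0.1942, 0.0484]
tool_rot: [0.0, 0.773, 0.634, -0.002]
contact_force: [-3.2, -5.8, 3.9]
gripper_width: 0.003
grasp_force: 3.6
```

```bash
cat > j.py <<'E'
from h import *
K,R,t=cam('side'); im,d=manip.grab_frame('side'); C=toc(world(K,R,t,d)); print("TCP",toc(np.array(manip.state()['tool_pos'])).round(1),"F",np.round(manip.state()['contact_force'],1))
k=(C[...,0]>70)&(C[...,0]<175)&(C[...,2]>22)&(C[...,2]<56)&(im.max(-1)<80)&(C[...,1]>-10)&(C[...,1]<90); print("jaw back",k.sum(),np.percentile(C[k][:,0],[50,95]).round(1))
k=(C[...,0]>10)&(C[...,0]<115)&(C[...,2]>82)&(C[...,2]<96)&(abs(C[...,1]-66)<32); print("row top x",np.percentile(C[k][:,0],[1,99]).round(1))
E
python3 -m inch '[[[0.002,0,0],[0,0,0],0],[[0,0,0],[0,0,0],0],[[0,0,0],[0,0,0],0]]'
python3 j.py
python3 -m inch '[[[-0.01,0,0],[0,0,0],0],[[-0.01,0,0],[0,0,0],0],[[-0.01,0,0],[0,0,0],0],[[0,0,0],[0,0,0],0],[[0,0,0],[0,0,0],0]]'
python3 j.py
```

```text
time: 15.1
tool_pos: [0.5096, 0.1945, 0.0484]
tool_rot: [0.001, 0.773, 0.634, -0.004]
contact_force: [-5.2, -11.9, 5.8]
gripper_width: -0.003
grasp_force: 6.6
TCP [-15.4 -62.3  48.4] F [ -5.5 -11.3   5.2]
jaw back 509 [133.6 138.8]
row top x [21.  99.7]
time: 15.65
tool_pos: [0.5053, 0.1674, 0.0491]
tool_rot: [-0.0, 0.774, 0.633, 0.001]
contact_force: [-0.1, 0.5, -0.1]
gripper_width: -0.0
grasp_force: 0.0
TCP [ 11.9 -61.3  49.1] F [0.6 0.3 0.3]
jaw back 508 [133.5 138.8]
row top x [ 21.6 100.1]
```

```bash

python3 -m inch '[[[0.01,0,0],[0,0,0],0],[[0.007,0,0],[0,0,0],0],[[0.005,0,0],[0,0,0],0],[[0.005,0,0],[0,0,0],0],[[0.003,0,0],[0,0,0],0],[[0,0,0],[0,0,0],0],[[0,0,0],[0,0,0],0]]'
python3 j.py
python3 -m inch '[[[-0.01,0,0],[0,0,0],0],[[-0.01,0,0],[0,0,0],0],[[-0.01,0,0],[0,0,0],0],[[0,0,0],[0,0,0],0],[[0,0,0],[0,0,0],0]]'
python3 j.py
```

```text
time: 16.4
tool_pos: [0.5097, 0.1945, 0.0485]
tool_rot: [0.001, 0.773, 0.634, -0.004]
contact_force: [-6.4, -13.1, 7.2]
gripper_width: 0.002
grasp_force: 7.0
TCP [-15.4 -62.2  48.5] F [ -5.7 -12.7   6. ]
jaw back 493 [123.5 129. ]
row top x [22.4 96.3]
time: 16.95
tool_pos: [0.5053, 0.1674, 0.0491]
tool_rot: [-0.0, 0.774, 0.633, 0.001]
contact_force: [-0.3, 0.6, -1.0]
gripper_width: -0.002
grasp_force: 0.0
TCP [ 11.9 -61.3  49.1] F [ 0.1 -0.4 -1. ]
jaw back 496 [123.4 129.2]
row top x [20.9 95.2]
```

```bash

python3 -m inch '[[[0.01,0,0],[0,0,0],0],[[0.005,0,0],[0,0,0],0],[[0.003,0,0],[0,0,0],0],[[0,0,0],[0,0,0],0],[[0,0,0],[0,0,0],0]]'
python3 -m inch '[[[0.003,0,0],[0,0,0],0],[[0,0,0],[0,0,0],0],[[0,0,0],[0,0,0],0]]'
python3 j.py
```

```text
time: 17.5
tool_pos: [0.5075, 0.1847, 0.0485]
tool_rot: [-0.0, 0.773, 0.634, -0.002]
contact_force: [-4.3, -5.1, 2.9]
gripper_width: 0.001
grasp_force: 3.0
time: 17.8
tool_pos: [0.5081, 0.1875, 0.0485]
tool_rot: [-0.0, 0.773, 0.634, -0.002]
contact_force: [-3.8, -5.8, 3.2]
gripper_width: -0.001
grasp_force: 3.2
TCP [ -8.2 -62.5  48.5] F [-4.8 -5.9  4.2]
jaw back 495 [116.7 122.2]
row top x [21.3 89.3]
```

```bash

python3 -m inch '[[[0.003,0,0],[0,0,0],0],[[0,0,0],[0,0,0],0],[[0,0,0],[0,0,0],0]]'
python3 -m inch '[[[0.002,0,0],[0,0,0],0],[[0,0,0],[0,0,0],0],[[0,0,0],[0,0,0],0]]'
python3 j.py
```

```text
time: 18.15
tool_pos: [0.5086, 0.1903, 0.0485]
tool_rot: [0.0, 0.773, 0.634, -0.002]
contact_force: [-4.1, -6.9, 3.7]
gripper_width: -0.002
grasp_force: 3.7
time: 18.45
tool_pos: [0.509, 0.1919, 0.0485]
tool_rot: [0.0, 0.773, 0.634, -0.003]
contact_force: [-5.1, -8.8, 4.4]
gripper_width: -0.001
grasp_force: 4.4
TCP [-12.7 -62.4  48.5] F [-4.  -7.9  4.6]
jaw back 511 [115.6 120.6]
row top x [15.6 87.6]
```

```bash

python3 -m inch '[[[0.002,0,0],[0,0,0],0],[[0,0,0],[0,0,0],0],[[0,0,0],[0,0,0],0]]'
python3 -m inch '[[[0.0015,0,0],[0,0,0],0],[[0,0,0],[0,0,0],0],[[0,0,0],[0,0,0],0]]'
python3 j.py
```

```text
time: 18.8
tool_pos: [0.5094, 0.1934, 0.0485]
tool_rot: [0.001, 0.773, 0.634, -0.003]
contact_force: [-5.0, -9.6, 4.6]
gripper_width: 0.0
grasp_force: 5.2
time: 19.1
tool_pos: [0.5096, 0.1944, 0.0485]
tool_rot: [0.001, 0.773, 0.634, -0.003]
contact_force: [-5.1, -11.3, 4.9]
gripper_width: -0.0
grasp_force: 6.1
TCP [-15.3 -62.3  48.5] F [ -4.2 -11.4   4.7]
jaw back 504 [114.5 120. ]
row top x [16.7 89.5]
```

```bash

python3 -m inch '[[[0.0015,0,0],[0,0,0],0],[[0,0,0],[0,0,0],0],[[0,0,0],[0,0,0],0]]'
python3 j.py
python3 -m inch '[[[-0.01,0,0],[0,0,0],0],[[-0.01,0,0],[0,0,0],0],[[-0.0115,0,0],[0,0,0],0],[[0,0,0],[0,0,0],0],[[0,0,0],[0,0,0],0]]'
python3 j.py
```

```text
time: 19.45
tool_pos: [0.5097, 0.1946, 0.0484]
tool_rot: [0.002, 0.773, 0.634, -0.005]
contact_force: [-5.8, -16.1, 7.4]
gripper_width: -0.002
grasp_force: 8.8
TCP [-15.5 -62.2  48.5] F [ -6.1 -15.5   6.7]
jaw back 502 [114.5 120.4]
row top x [17.5 87.5]
time: 20.0
tool_pos: [0.5052, 0.167, 0.0491]
tool_rot: [-0.0, 0.774, 0.633, 0.001]
contact_force: [0.4, 0.3, 0.6]
gripper_width: -0.002
grasp_force: 0.0
TCP [ 12.3 -61.3  49.1] F [-0.1  0.8  0.1]
jaw back 512 [115.9 121.4]
row top x [16.5 87.6]
```

```bash

python3 -m inch '[[[0.005,0,0],[0,0,0],0],[[0.002,0,0],[0,0,0],0],[[0,0,0],[0,0,0],0],[[0,0,0],[0,0,0],0]]'
python3 -m inch '[[[0.003,0,0],[0,0,0],0],[[0,0,0],[0,0,0],0],[[0,0,0],[0,0,0],0]]'
python3 -m inch '[[[0.002,0,0],[0,0,0],0],[[0,0,0],[0,0,0],0],[[0,0,0],[0,0,0],0]]'
python3 j.py
```

```text
time: 20.45
tool_pos: [0.5061, 0.1738, 0.0487]
tool_rot: [-0.0, 0.774, 0.634, -0.0]
contact_force: [-2.8, -2.4, 1.3]
gripper_width: -0.002
grasp_force: 1.1
time: 20.75
tool_pos: [0.5066, 0.1766, 0.0486]
tool_rot: [-0.0, 0.774, 0.634, -0.0]
contact_force: [-2.4, -1.9, 0.9]
gripper_width: -0.0
grasp_force: 1.6
time: 21.05
tool_pos: [0.5068, 0.1783, 0.0486]
tool_rot: [-0.0, 0.774, 0.634, -0.001]
contact_force: [-3.6, -4.7, 1.9]
gripper_width: -0.002
grasp_force: 2.3
TCP [  1.1 -61.9  48.6] F [-2.5 -2.8  1.6]
jaw back 508 [116.1 121.6]
row top x [16.9 87.5]
```

```bash

python3 -m inch '[[[0.002,0,0],[0,0,0],0],[[0,0,0],[0,0,0],0],[[0,0,0],[0,0,0],0]]'
python3 -m inch '[[[0.002,0,0],[0,0,0],0],[[0,0,0],[0,0,0],0],[[0,0,0],[0,0,0],0]]'
python3 -m inch '[[[0.002,0,0],[0,0,0],0],[[0,0,0],[0,0,0],0],[[0,0,0],[0,0,0],0]]'
python3 j.py
```

```text
time: 21.4
tool_pos: [0.507, 0.18, 0.0486]
tool_rot: [-0.0, 0.774, 0.634, -0.001]
contact_force: [-3.8, -5.3, 3.1]
gripper_width: 0.002
grasp_force: 2.9
time: 21.7
tool_pos: [0.5072, 0.1816, 0.0486]
tool_rot: [0.0, 0.774, 0.634, -0.002]
contact_force: [-4.6, -6.2, 3.1]
gripper_width: -0.0
grasp_force: 3.7
time: 22.0
tool_pos: [0.5075, 0.1832, 0.0485]
tool_rot: [0.0, 0.774, 0.634, -0.002]
contact_force: [-5.4, -7.4, 3.4]
gripper_width: 0.0
grasp_force: 4.5
TCP [ -3.9 -62.2  48.5] F [-4.7 -8.4  4.3]
jaw back 499 [114.6 119.6]
row top x [16.9 86.2]
```

```bash

python3 -m inch '[[[0.003,0,0],[0,0,0],0],[[0,0,0],[0,0,0],0],[[0,0,0],[0,0,0],0]]'
python3 -m inch '[[[0.003,0,0],[0,0,0],0],[[0,0,0],[0,0,0],0],[[0,0,0],[0,0,0],0]]'
python3 -m inch '[[[0.002,0,0],[0,0,0],0],[[0,0,0],[0,0,0],0],[[0,0,0],[0,0,0],0]]'
python3 j.py
```

```text
time: 22.35
tool_pos: [0.5079, 0.1858, 0.0485]
tool_rot: [0.0, 0.774, 0.634, -0.003]
contact_force: [-6.0, -9.7, 4.8]
gripper_width: -0.001
grasp_force: 5.2
time: 22.65
tool_pos: [0.5084, 0.1884, 0.0485]
tool_rot: [0.001, 0.774, 0.634, -0.003]
contact_force: [-6.0, -10.7, 6.3]
gripper_width: 0.002
grasp_force: 6.1
time: 22.95
tool_pos: [0.5088, 0.19, 0.0485]
tool_rot: [0.001, 0.774, 0.634, -0.003]
contact_force: [-6.6, -12.0, 5.7]
gripper_width: 0.002
grasp_force: 6.9
TCP [-10.8 -62.3  48.5] F [ -7.6 -13.1   6.5]
jaw back 501 [112.5 117.5]
row top x [16.1 87.7]
```

```bash

python3 -m inch '[[[0.002,0,0],[0,0,0],0],[[0.001,0,0],[0,0,0],0],[[0,0,0],[0,0,0],0],[[0,0,0],[0,0,0],0],[[0,0,0],[0,0,0],0]]'
python3 j.py
python3 -c "
from h import *
im,d=manip.grab_frame('side'); K,R,t=cam('side');C=toc(world(K,R,t,d))
k=(C[...,0]>15)&(C[...,0]<100)&(C[...,2]>82)&(C[...,2]<96)&(abs(C[...,1]-66)<36); print(cv2.minAreaRect(C[k][:,:2].astype(np.float32)))
save('e.png',cv2.resize(im[100:240,250:430],(720,560)))"
```

```text
time: 23.5
tool_pos: [0.5093, 0.1922, 0.0484]
tool_rot: [0.001, 0.774, 0.634, -0.004]
contact_force: [-7.4, -15.0, 6.6]
gripper_width: 0.002
grasp_force: 8.2
TCP [-13.1 -62.2  48.4] F [ -7.3 -15.1   7.6]
jaw back 495 [111.8 116.9]
row top x [15.8 88.6]
((51.51515579223633, 67.20951843261719), (53.800899505615234, 73.18643188476562), 89.23274230957031)
```

View pics/e.png

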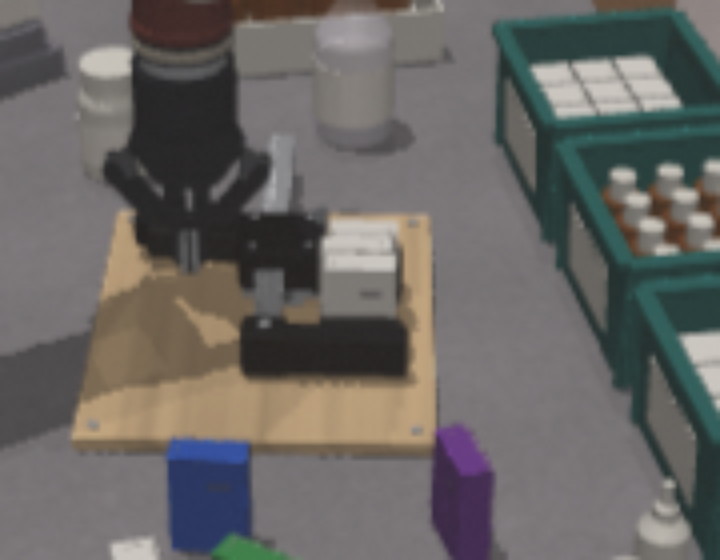

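The three cartons stand upright and closed up at (360,265), with the jaw against them at (325,345). The trigger is held at about 16 N, so the jaws press with roughly 20 N. I'm handing in.

```bash
python3 -c "
from plant import manip
print(manip.job_done())"
```

```text
the job is handed in; nothing more can be done
None
```

I've handed the job in: carton_c stands upright in the row and let go, and the clamp is pumped shut on all three cartons at an estimated 20 N (worked out from the trigger force, about 16 N), trigger still squeezed; the hand-in returned no verdict.

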